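# Fit the soldering board into its holder

### The arm

A 7-joint arm with a two-finger parallel gripper is mounted at the origin on the work surface. World frame = base frame: x ahead of the robot, y to its left, z up, the work surface at z = 0. Lengths are in m, angles in rad, forces in N, time in s.
With the tool pointing down it reaches from about 0.4 to 0.75 m from the base axis. Payload 19.5 kg.
Tool frame: the origin (TCP) lies midway between the tips of the shut fingers; the grasp point (between the pads) lies behind it (manip.grip_depth is the z of the grasp point in the tool frame, in m); z points along the fingers, y is the direction in which the jaws open and shut (so a half turn about z gives the same grasp; the last joint's range is limited). The gripper opens to 85 mm and grips with 20 to 120 N. Pads are 22 mm wide; open, the fingers measure 114 mm over their backs; the gripper's body (76 mm by 85 mm) begins 54 mm behind the grasp point. The pads swing forward as they close: fully open they stand 13 mm farther back than shut.
Start: joints at [-1.231, 0.707, -0.028, 1.485, 0.022, 0.951, -0.075], TCP at [0.214, 0.534, 0.231] pointing down, gripper open.
Joint ranges: [-2.71, 2.71], [-0.32, 2.16], [-1.57, 1.52], [0, 2.45], [-1.46, 4.6], [0, 2.02], [-2.83, 2.83]. Speed limits (rad/s): [1.89, 1.89, 2.57, 2.57, 3.01, 3.01, 3.01].

### API

Orientations are given as a unit quaternion [w, x, y, z].
In Python, from plant import manip, imaging, outline_of gives the robot as it stands.
- The arm moves only by the tool carry_out, never from a script. Its argument "plan" is a list of rows, each a list of 4 numbers: the shift along the tool's x, y, z in m, then the turn about the tool's z in rad. A call has 1 to 12 rows; each row shifts and turns the pose as measured when the row begins, along the tool's axes as they then stand; what a row does not reach is not made up. A row lasts 1/12 s, in which the tool goes at most 41.7 mm and 7.16 degrees, less where a joint would pass 70% of its speed; a pose out of reach is approached as far as the arm can. A call is refused whole if a number of a shift passes 0.0417 or a number of a turn 0.125, either way. A call with a gripper value outside its range is refused whole. "jaw" is the opening, from -1 (shut) to 1 (fully open), set as the call begins (left out, the last holds). The fingers move at their own pace and stop on an object; "squeeze" is the grip in N (left out, the last holds). Time passes only in rows, so rows that do not move let the fingers close. It gives the time, the measured TCP pose, the force and the opening at its end, in the units of the state.
- manip.get_state(): the state, without advancing time (a new reading comes with each control period).
- imaging.snapshot(name): name is "side" or "top" or "wrist"; returns the picture (480x640x3 uint8, blue, green, red); there is no depth.
- imaging.calibration(name): a dict with "mtx" (3x3 intrinsics, pixels), "R" (3x3) and "t" (3): a world point X has camera coordinates R X + t; the wrist camera has in their place "hand_eye" (4x4, takes a point from camera to tool coordinates, whose origin is the TCP and whose axes are the flange's). Camera axes: x right, y down, z forward; pixel columns grow to the right and rows downward; lengths in m; the calibration is good to about 2 mm. The wrist camera is an equidistant fisheye: a pixel r from the principal point sees the ray r / f radians off the axis. A picture is of the moment at which its call begins: read the wrist's pose just before it. calibration takes no time and is no camera call.
- manip.close_job(): hands the job in, once; it reports no verdict.
Trained networks look in the newest picture that a camera, given by its name, has taken for a name from the list of things; names that differ only in an ending like _2 or _b are one class to them, and where a whole thing is asked for, a point or a joint stands for the part that bears it (a point fixed in the world has none). Each returns a list of dicts, best first, with "score" (0 to 1); they miss things now and then, are a little off and sometimes report something else, mostly with a low value. They report only what shows in the picture. A call takes as long as a camera call. They do not tell look-alikes from the thing itself.
- outline_of(camera, target): "pixels" (480x640 bool, what is visible of it) and "box" ([left, top, right, bottom] in pixels, round what is visible of it).
The state is a dict: "t": time; "joint_pos": joint angles; "qvel": joint speeds; "effort": joint torques, N m; "ee_pos": TCP position; "ee_rot": TCP orientation; "contact_force": force on the tool from outside, world axes, zero at the start; "ft_torque": the same for the moment, N m; "opening": finger opening in m.
Only numpy, scipy, OpenCV 4.12 (cv2) and the standard library are available. Lean on these libraries where they do the work, as an engineer would, in place of code of your own. Each camera call takes 0.05 s, during which the arm holds its last target. There are 200 camera calls.

### The job

Press the scorched end of the white soldering board down all the way so that its plain end tips up out of the wooden block, then lift the board out and fit it in the blue holder, holes upward: tuck one end under the brass lip while the other end is still raised, then lower that end gently behind the stop until the board lies flat, straight and fully home on the deck, and let go. The board is brittle, so never let it drop, and leave the other tools on the bench where they are.

Things in the scene. Friction and masses are not known exactly. Their poses are not given: they have to be found in the camera images.
- board_center (a point): Centre (half-way up) of the loose white ceramic soldering board, 150 long (x) x 60 wide (y) x 10 thick (z, up), about 0.14 kg; small dark holes on its upper face, black scorched band across its +x end. At the start it lies level in the wooden block, on the block's rocker, lengthwise, its upper face 55 above the table.
- board_end_dark (a point): Middle of the board's scorched (+x) end face, half-way up; 75 from the centre.
- board_end_plain (a point): Middle of the board's plain (-x) end face, half-way up; 75 from the centre.
- caddy: Wooden storage block, fixed, 184 long (x) x 90 wide; origin at the centre of its underside. Side walls 12 thick, 66 apart inside, and an end wall at -x, all 53 high, leave no room for fingers beside the board; the +x end, where the board's scorched end lies, is open. Inside, a steel rocker plate carries the board.
- rocker_axis (a point): Middle of the rocker's hinge axis, which runs along the block's y, 39 above the table, 6 below the board's underside. Pressing the board at 50 from its centre towards the scorched end, some 20 to 25 down, tips the plain end up. A 5 high ledge at the rocker's scorched end keeps the board on; it may slip 2.
- rocker (a joint): Rocker angle: 0 level, grows as the board's scorched end goes down, stop at 0.5 rad. Stiff friction hinge: takes about 4 N on the board at 50 mm from the centre, stays where left. At 0.5 rad the board's underside, 48 mm from its centre towards the plain end, is about 14 mm above the block's walls.
- seat (a point): Where the board's centre lies when home in the blue holder (fixed): 31 above the table; x towards the brass lip, z up. Base 200 x 110 x 6. Steel deck 156 x 46, top 26 above the table; the board overhangs it by 7 each side, so fingers can hang beside it. Side guides only from 20 to 78 along +x, 66 apart inside, tops 38 above the table.
- lip (a point): Middle of the brass lip's free edge, its underside, at the holder's +x end. The lip reaches 10 over the deck, sloping: its underside is 16 above the deck here and 13 at the brass end wall. That wall's inner face is 78 from the seat point.
- stop (a point): Middle of the top of the holder's dark stop, at its -x end: 46 wide, 6 thick, standing 9 above the deck. Its inner face is 78 from the seat point, so the pocket is 156 long for the 150 board.
- file_orange: Bystander, loose: file with an orange plastic handle, 275 long; origin on its underside.
- file_wood: Bystander, loose: file with a pale wooden handle, 255 long; origin on its underside.
- mandrel: Bystander, loose: tapered aluminium ring mandrel with wooden handle, 320 long; origin on its underside.
- wax_tube: Bystander, loose: green wax tube standing upright, 32 diameter, 70 high; origin on its underside.
- flux_jar: Bystander, loose: small amber jar with black lid, 48 diameter, 60 high; origin on its underside.
- mallet: Bystander, loose: hammer lying flat, about 250 long; origin on its underside.
- dish: Bystander, loose: blue ceramic dish, 80 diameter, 25 high; origin on its underside.
- board: The same board, origin at the centre of its underside, axes as board_center.
Not all that is in view belongs to the job. There is more than one size of the board; the job needs the larger.

How it is judged:
By the outcome, as a careful person would: the job done as asked, in the order asked, and still so for the second after the job is handed in, with the robot touching nothing.
It also fails if it takes over 59 s, if anything falls off the work surface, if the arm or the gripper's body presses on something with over 40 N, if the wrist force passes 120 N, or if a joint passes its speed limit or range.

## Working session

There is one attempt and no reset: what is moved stays moved. The work goes in short steps, Python scripts to look and compute and a tool call to move; the robot and the scene stay as the last step left them, time stands still between calls to the robot, and variables do not carry over. Pictures are saved under pics/ and viewed, about 8 in all and at most 12, crops included, and the job is handed in when it is done.

Besides the shell and the picture viewer there is one more tool, called after "Request:" as a command line: name --pt "numbers of a row" for each row, then --argument value for the rest. carry_out: Moves the arm, as the interface text tells. Its arguments: {"type":"object","properties":{"plan":{"type":"array","items":{"type":"array","items":{"type":"number"}}},"jaw":{"type":"number"},"squeeze":{"type":"number"}},"required":["plan"]}

```bash
ls; mkdir -p pics
python3 - <<'E'
from plant import manip, imaging, outline_of
import cv2,numpy as np
s=manip.get_state();print({k:np.round(v,3).tolist() for k,v in s.items()}, manip.grip_depth)
for n in("top","side"):
    im=imaging.snapshot(n);cv2.imwrite(f"pics/{n}0.png",im)
    c=imaging.calibration(n);print(n,{k:np.round(v,3).tolist() for k,v in c.items()})
print(imaging.calibration("wrist"))
E
```

```text
pics
{'t': 0.0, 'joint_pos': [-1.231, 0.707, -0.028, 1.485, 0.022, 0.951, -0.075], 'qvel': [0.002, 0.0, 0.001, -0.0, 0.001, 0.001, -0.0], 'effort': [0.001, -88.322, 1.235, -23.616, 0.017, 0.007, 0.0], 'ee_pos': [0.214, 0.533, 0.231], 'ee_rot': [-0.0, 0.19, 0.982, -0.001], 'contact_force': [-0.81, -0.275, -0.069], 'ft_torque': [-0.022, 0.013, -0.005], 'opening': 0.086} -0.0187
top {'mtx': [[445.243, 0.0, 320.654], [0.0, 445.243, 234.983], [0.0, 0.0, 1.0]], 'R': [[0.012, -1.0, 0.002], [-0.983, -0.012, -0.185], [0.185, 0.0, -0.983]], 't': [-0.033, 0.596, 0.991]}
side {'mtx': [[599.69, 0.0, 321.207], [0.0, 599.69, 232.257], [0.0, 0.0, 1.0]], 'R': [[0.965, -0.262, -0.004], [-0.19, -0.688, -0.701], [0.181, 0.677, -0.713]], 't': [-0.602, 0.141, 1.235]}
{'mtx': array([[371.64829954,   0.        , 319.09699427],
       [  0.        , 371.64829954, 233.80983136],
       [  0.        ,   0.        ,   1.        ]]), 'hand_eye': array([[ 8.07662122e-04, -9.60346834e-01, -2.78806933e-01,
         7.11390041e-02],
       [ 9.99999562e-01,  9.07324699e-04, -2.28418399e-04,
         6.07560132e-04],
       [ 4.72329303e-04, -2.78806626e-01,  9.60347147e-01,
        -1.42767175e-01],
       [ 0.00000000e+00,  0.00000000e+00,  0.00000000e+00,
         1.00000000e+00]])}
```

View pics/top0.png

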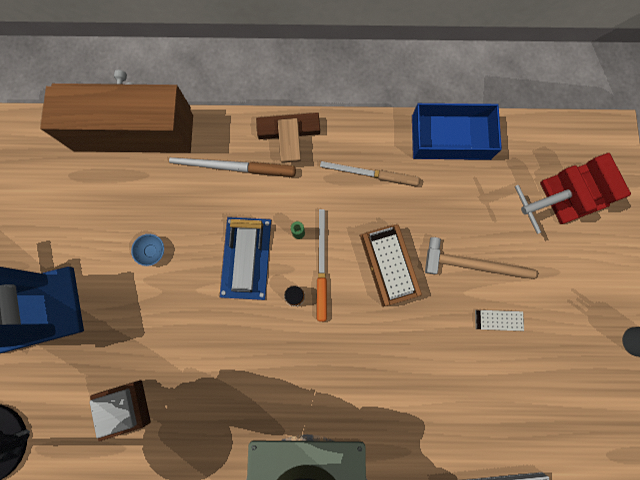

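View pics/side0.png

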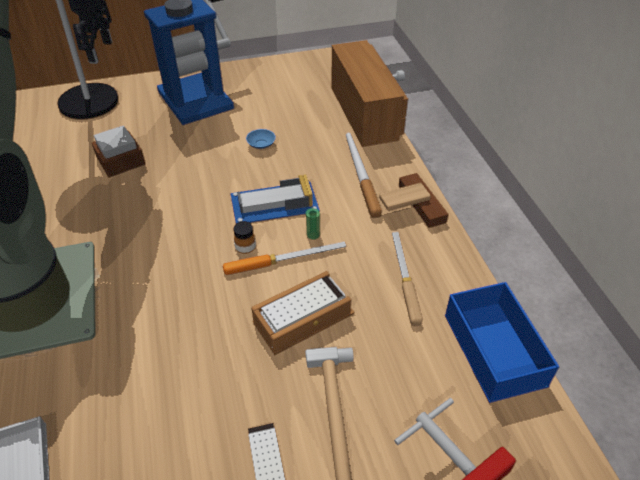

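Candidates for the board: the large white board in the wooden block at top (393,265), and the small one lying free at (500,320), which is the decoy. The grey strip at (245,255) is the holder's deck. I choose (393,265): its scorched end is at (381,235) and it sits in the block. The lip is at (245,224).

```bash
cat > h.py <<'E'
from plant import manip, imaging, outline_of
import cv2,numpy as np
from scipy.spatial.transform import Rotation as Ro
def plane(n,px,z):
    c=imaging.calibration(n);px=np.atleast_2d(np.float64(px))
    d=np.c_[px,np.ones(len(px))]@np.linalg.inv(c["mtx"]).T@c["R"]
    o=-c["R"].T@c["t"];return (o+d*((z-o[2])/d[:,2])[:,None])[:,:2]
def proj(n,X):
    c=imaging.calibration(n);q=np.atleast_2d(X)@c["R"].T+c["t"];q=q@c["mtx"].T;return q[:,:2]/q[:,2:]
def tool():
    s=manip.get_state();q=np.array(s["ee_rot"]);return Ro.from_quat(q[[1,2,3,0]]).as_matrix(),np.array(s["ee_pos"])
def wcam():
    R,p=tool();T=np.eye(4);T[:3,:3]=R;T[:3,3]=p;c=imaging.calibration("wrist");return T@c["hand_eye"],c["mtx"]
def wproj(X,cam):
    T,K=cam;q=(np.atleast_2d(X)-T[:3,3])@T[:3,:3];r=np.linalg.norm(q[:,:2],axis=1);th=np.arctan2(r,q[:,2])
    return K[:2,2]+K[0,0]*q[:,:2]*(th/r)[:,None]
def wplane(px,z,cam):
    T,K=cam;u=(np.atleast_2d(np.float64(px))-K[:2,2])/K[0,0];th=np.linalg.norm(u,axis=1)
    d=np.c_[u*(np.sin(th)/th)[:,None],np.cos(th)]@T[:3,:3].T;o=T[:3,3];return (o+d*((z-o[2])/d[:,2])[:,None])[:,:2]
def rect(xy):
    (cx,cy),(w,h),a=cv2.minAreaRect(np.float32(xy)*1000);a=np.radians(a)
    if w<h:w,h=h,w;a+=np.pi/2
    a=(a+np.pi/2)%np.pi-np.pi/2
    return np.round([cx,cy,w,h,a],3)
E
python3 - <<'E'
from h import *
for n in("top","side"):
    im=imaging.snapshot(n)
    for t,z in(("board",.055),("caddy",.053),("rocker",.05)):
        for r in outline_of(n,t)[:3]:
            m=r["pixels"];v,u=np.nonzero(m);print(n,t,round(r["score"],2),r["box"],rect(plane(n,np.c_[u,v],z)))
    hsv=cv2.cvtColor(im,cv2.COLOR_BGR2HSV)
    m=cv2.inRange(hsv,(100,120,40),(125,255,255))
    x0,y0,x1,y1=(205,205,285,310) if n=="top" else (220,170,330,230)
    k=np.zeros_like(m);k[y0:y1,x0:x1]=m[y0:y1,x0:x1]
    v,u=np.nonzero(k);print(n,"base",rect(plane(n,np.c_[u,v],.006)))
im=imaging.snapshot("top")
a=cv2.resize(im[205:310,205:290],None,fx=5,fy=5,interpolation=cv2.INTER_CUBIC);b=cv2.resize(im[205:310,350:425],None,fx=5,fy=5,interpolation=cv2.INTER_CUBIC)
cv2.imwrite("pics/crop1.png",np.hstack([a,b]))
E
```

```text
top board 0.72 [367.9, 228.9, 416.1, 297.4] [ 5.34353e+02 -1.90781e+02  1.50669e+02  6.14020e+01  3.06000e-01]
top board 0.61 [477.3, 309.3, 520.4, 329.6] [ 405.911 -433.394  110.04    42.435   -1.559]
top caddy 0.92 [356.8, 223.7, 422.9, 305.9] [ 5.31161e+02 -1.88298e+02  1.78498e+02  9.66790e+01  2.98000e-01]
top caddy 0.71 [372.3, 226.1, 413.7, 298.7] [ 5.35348e+02 -1.90819e+02  1.52139e+02  6.39970e+01  3.00000e-01]
top caddy 0.29 [171.7, 155.4, 297.4, 178.1] [767.535 188.796 308.672  32.785   1.489]
top rocker 0.66 [369.6, 230.0, 411.6, 297.2] [ 5.34992e+02 -1.88985e+02  1.59905e+02  4.98950e+01  2.94000e-01]
top base [ 5.47815e+02  1.56692e+02  1.96611e+02  1.08630e+02 -4.20000e-02]
side board 0.6 [264.3, 270.7, 342.8, 330.4] [ 5.34689e+02 -1.95803e+02  1.53972e+02  6.60640e+01  3.14000e-01]
side board 0.37 [264.8, 316.9, 275.2, 335.3] [ 460.677 -223.925   41.346    4.837   -1.29 ]
side caddy 0.8 [254.3, 273.8, 351.3, 355.6] [ 5.28443e+02 -2.12255e+02  1.89109e+02  1.21120e+02  2.95000e-01]
side base [ 5.47969e+02  1.54002e+02  1.94515e+02  1.09318e+02 -3.70000e-02]
```

View pics/crop1.png

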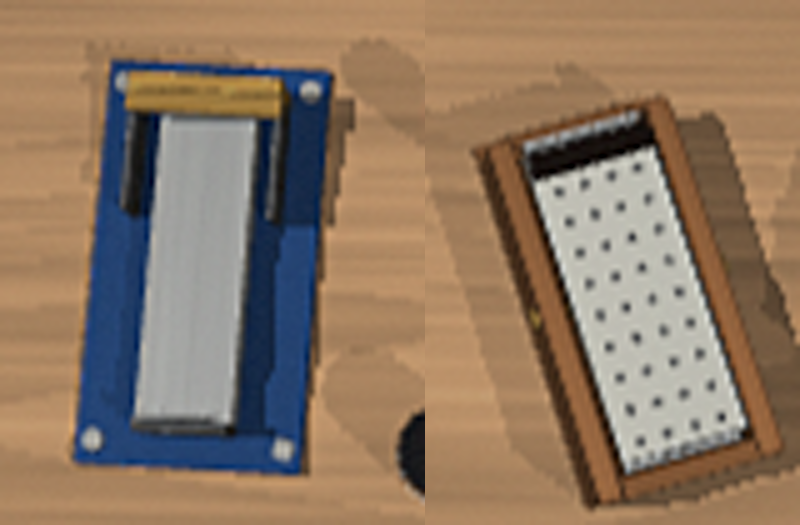

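The crop confirms it: full-size board with a 4x10 hole grid and its scorched end at the block's open end. The holder's lip (crop 205,95) is at the far end, with the stop at (185,425). Board centre is about (534.5,-191.5), yaw 0.303, measured at 150.7x61 against 150x60. Holder base centre is about (548,155), yaw -0.04. Next I turn the tool and go to view the holder from close by.

Request:
carry_out --pt "0 0 0 -0.114" --pt "0 0 0 -0.114" --pt "0 0 0 -0.114" --pt "0 0 0 -0.114" --pt "0 0 0 -0.114" --pt "0 0 0 -0.114" --jaw -1

```text
t: 1.05
ee_pos: [0.2139, 0.5338, 0.2314]
ee_rot: [0.0, -0.163, 0.987, -0.0]
contact_force: [-0.7, 0.5, -0.2]
opening: 0.0122
```

```bash
cat >> h.py <<'E'
def to(x,y,z,yaw):  # yaw of board-x; tool x is opposite; mm
    R,p=tool();d=(np.array([x,y,z])/1000-p)@R
    e=yaw+np.pi-np.arctan2(R[1,0],R[0,0]);e=(e+np.pi)%(2*np.pi)-np.pi
    print("pos",np.round(p*1000,1),"yaw",round(yaw-e,4),"tilt",np.round(R[2],3),"-> shift mm",np.round(d*1000,1),"turn",round(-e,4))
E
python3 -c "
from h import *
to(480,150,231,.303)"
```

```text
pos [213.9 533.8 231.4] yaw 0.3282 tilt [-0.001 -0.    -1.   ] -> shift mm [-128.2 -449.     0.6] turn 0.0252
```

Request:
carry_out --pt "-0.0107 -0.0374 0 0.03" --pt "-0.0107 -0.0374 0 0" --pt "-0.0107 -0.0374 0 0" --pt "-0.0107 -0.0374 0 0" --pt "-0.0107 -0.0374 0 0" --pt "-0.0107 -0.0374 0 0" --pt "-0.0107 -0.0374 0 0" --pt "-0.0107 -0.0374 0 0" --pt "-0.0107 -0.0374 0 0" --pt "-0.0107 -0.0374 0 0" --pt "-0.0107 -0.0374 0 0" --pt "-0.0107 -0.0374 0 0"

```text
t: 2.05
ee_pos: [0.4788, 0.1342, 0.23]
ee_rot: [0.0, -0.159, 0.987, 0.002]
contact_force: [1.7, 0.9, 0.7]
opening: 0.0003
```

Run:
```python
from h import *
to(480,150,231,.303)
cam=wcam();im=imaging.snapshot("wrist");cv2.imwrite("pics/w1.png",im)
np.savez("w1.npz",T=cam[0],K=cam[1])
S=np.array([548,155.5]);y=-.04;ex=np.array([np.cos(y),np.sin(y)]);ey=np.array([-ex[1],ex[0]])
for a,b,z in[(-78,-23,26),(-78,23,26),(68,-23,42),(68,23,42),(-100,-55,6),(-100,55,6),(100,55,6),(100,-55,6)]:
    print(a,b,z,wproj(np.r_[S+a*ex+b*ey,z]/1000,cam).round(1))
```

```text
pos [478.8 134.2 230. ] yaw 0.3189 tilt [-0.001  0.004 -1.   ] -> shift mm [-6.1 14.7 -1. ] turn 0.0159
-78 -23 26 [[322.2 194.3]]
-78 23 26 [[366.9 211. ]]
68 -23 42 [[272.2 329.1]]
68 23 42 [[314.  342.6]]
-100 -55 6 [[299.4 159. ]]
-100 55 6 [[401. 198.]]
100 55 6 [[330.2 354.9]]
100 -55 6 [[241.1 326.1]]
```

View pics/w1.png

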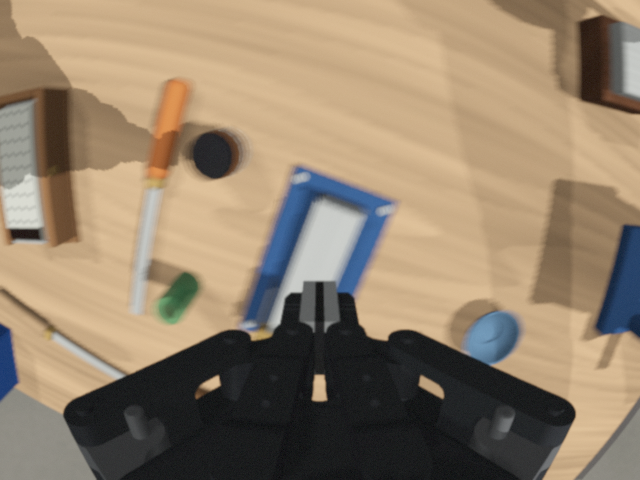

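Blurred because the arm was still moving, but the projected base corners agree within about 8 px. The stop end is at (345,205) and the fingers hide the lip. I'll step ahead, let the arm settle and look again.

Request:
carry_out --pt "-0.028 -0.005 0 0.06" --pt "-0.028 -0.005 0 0.06" --pt "-0.028 -0.005 0 0.06" --pt "-0.028 -0.005 0 0.06" --pt "-0.028 0.0 0 0.06" --pt "-0.02 0.0 0 0.06" --pt "0 0 0 0" --pt "0 0 0 0" --pt "0 0 0 0" --pt "0 0 0 0"

```text
t: 2.93
ee_pos: [0.6506, 0.1254, 0.2283]
ee_rot: [-0.001, 0.037, 0.999, -0.001]
contact_force: [0.2, -1.1, 0.4]
opening: 0.0
```

Run:
```python
from h import *
to(590,-174,231,.303)
cam=wcam();im=imaging.snapshot("wrist");cv2.imwrite("pics/w2f.png",im)
np.savez("w2.npz",T=cam[0],K=cam[1])
S=np.array([548,155.5]);y=-.04;ex=np.array([np.cos(y),np.sin(y)]);ey=np.array([-ex[1],ex[0]])
P=[]
for a,b,z in[(-78,-23,26),(-78,23,26),(68,-23,42),(68,23,42),(-100,-55,6),(-100,55,6),(100,55,6),(100,-55,6)]:
    q=wproj(np.r_[S+a*ex+b*ey,z]/1000,cam)[0];P.append(q);print(a,b,z,q.round(1))
P=np.array(P);x0,y0=np.maximum(P.min(0)-12,0).astype(int);x1,y1=(P.max(0)+12).astype(int)
f=min(800/(x1-x0),600/(y1-y0));print(x0,y0,f)
cv2.imwrite("pics/w2.png",cv2.resize(im[y0:y1,x0:x1],None,fx=f,fy=f,interpolation=cv2.INTER_CUBIC)[:600,:800])
```

```text
pos [650.6 125.4 228.3] yaw -0.0739 tilt [ 0.001 -0.003 -1.   ] -> shift mm [  38.3 -303.    -1.9] turn -0.3769
-78 -23 26 [315.7  13.7]
-78 23 26 [365.5  13.2]
68 -23 42 [321.  168.6]
68 23 42 [372.6 167.4]
-100 -55 6 [282.6   1.1]
-100 55 6 [3.94e+02 1.00e-01]
100 55 6 [399.1 194.8]
100 -55 6 [290.  197.7]
270 0 2.8708133971291865
```

View pics/w2.png

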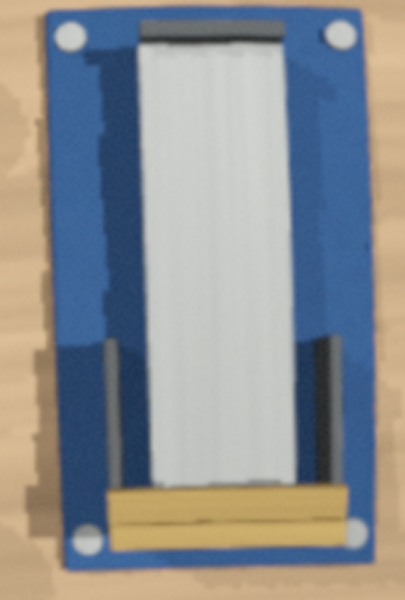

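Clear view of the holder in the crop. Stop inner face at row about 43 (columns 138–285), lip free edge at row about 488, base corners at (46,12), (361,9), (65,570), (374,562). Fitting the pose from these.

Run:
```python
from h import *
from scipy.optimize import least_squares
d=np.load("w2.npz");cam=(d["T"],d["K"])
f=2.8708;o=np.array([270,0])
base=[(46,12),(361,9),(65,570),(374,562)]
for n,p,z in[("base",base,6),("deckstop",[(138,43),(285,43)],26),("decklip",[(152,486),(296,486)],26),("lip",[(107,489),(348,487)],43),("stoptop",[(140,38),(284,38),(140,22),(284,22)],35)]:
    print(n,(wplane(np.array(p)/f+o+0,z/1000,cam)*1000).round(1).tolist())
# fit: base corners a,b signs with free base offset along ex; deck edges
c=[(-100,-55,6),(-100,55,6),(100,-55,6),(100,55,6)]
def res(v,full=False):
    S=v[:2];ex=np.array([np.cos(v[2]),np.sin(v[2])]);ey=np.array([-ex[1],ex[0]])
    W=lambda a,b,z:np.r_[S+a*ex+b*ey,z]/1000
    A=wproj([W(a+v[3],b,z) for a,b,z in c],cam)-(np.array(base)/f+o)
    B=wproj([W(-78,-23,26),W(-78,23,26)],cam)-(np.array([(138,43),(285,43)])/f+o)
    C=(wproj([W(66,-23,26),W(66,23,26)],cam)-(np.array([(152,480),(296,480)])/f+o))[:,:1]
    D=(wproj([W(68,0,43)],cam)-(np.array([(227,488)])/f+o))[:,1:]
    return np.r_[A.ravel(),B.ravel(),C.ravel(),D.ravel()]
r=least_squares(res,[548,155,-.04,0]);print(r.x.round(3),r.fun.round(1))
```

```text
base [[449.6, 107.7], [453.7, 215.9], [646.7, 99.1], [651.2, 207.7]]
deckstop [[470.7, 137.7], [472.9, 185.0]]
decklip [[617.5, 131.5], [620.5, 178.3]]
lip [[615.6, 117.6], [619.7, 192.4]]
stoptop [[471.8, 138.3], [473.9, 183.4], [466.3, 138.7], [468.3, 183.9]]
[ 5.49809e+02  1.57807e+02 -4.20000e-02  3.97000e-01] [-0.7 -1.4  1.  -1.  -0.4  1.1  0.8  1.1  0.5  0.2 -0.9 -0.   0.4 -0.5
 -0.1]
```

Request:
carry_out --pt "0 0 0 -0.094" --pt "0 0 0 -0.094" --pt "0 0 0 -0.094" --pt "0 0 0 -0.094" --pt "0.0184 -0.0334 0 0" --pt "0.0184 -0.0334 0 0" --pt "0.0184 -0.0334 0 0" --pt "0.0184 -0.0334 0 0" --pt "0.0184 -0.0334 0 0" --pt "0.0184 -0.0334 0 0" --pt "0.0184 -0.0334 0 0" --pt "0.0184 -0.0334 0 0"

```text
t: 3.98
ee_pos: [0.5908, -0.1756, 0.2333]
ee_rot: [0.002, -0.172, 0.985, 0.0]
contact_force: [0.7, 1.0, 0.0]
opening: -0.0001
```

Request:
carry_out --pt "0 0 0.02 0" --pt "0 0 0.02 0" --pt "0 0 0 0" --pt "0 0 0 0" --pt "0 0 0 0"

```text
t: 4.4
ee_pos: [0.5872, -0.1862, 0.1956]
ee_rot: [0.002, -0.168, 0.986, -0.003]
contact_force: [0.8, -0.2, 0.9]
opening: 0.0001
```

Run:
```python
from h import *
to(590,-174,80,.303)
cam=wcam();im=imaging.snapshot("wrist");cv2.imwrite("pics/w3f.png",im)
for r in outline_of("wrist","board")[:2]:
    v,u=np.nonzero(r["pixels"]);print(r["score"],r["box"],rect(wplane(np.c_[u,v],.055,cam)))
S=np.array([534.5,-191.5]);y=.303;ex=np.array([np.cos(y),np.sin(y)]);ey=np.array([-ex[1],ex[0]])
for a,b in[(-75,-30),(-75,30),(75,30),(75,-30)]:
    q=wproj(np.r_[S+a*ex+b*ey,55]/1000,cam)[0];print(q.round(1));cv2.circle(im,tuple(q.astype(int)),2,(0,0,255),-1)
cv2.imwrite("pics/w3.png",cv2.resize(im[0:300,170:470],None,fx=2,fy=2))
```

```text
pos [ 587.2 -186.2  195.6] yaw 0.3371 tilt [-0.004 -0.006 -1.   ] -> shift mm [ -6.3  11.3 115.5] turn 0.0341
0.85 [292.4, 56.7, 378.5, 252.7] [ 5.35394e+02 -1.91645e+02  1.50050e+02  6.06860e+01  3.03000e-01]
[299.5  54.8]
[379.3  58.7]
[368.7 248.7]
[294.3 246.2]
```

View pics/w3.png

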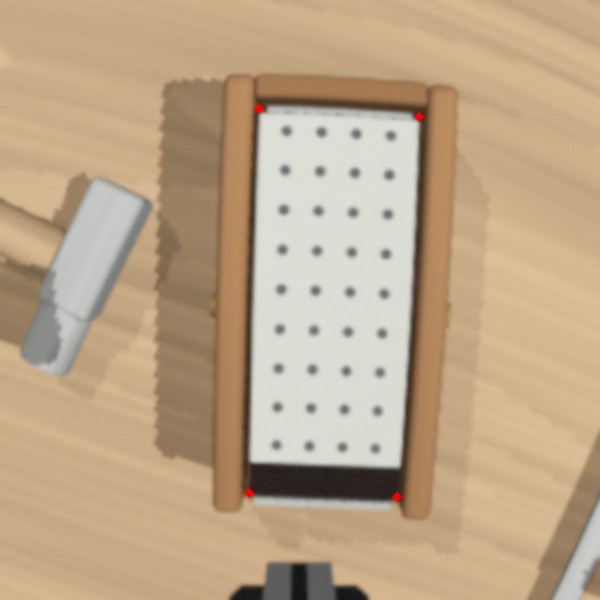

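The board fills the block with its scorched end (crop 325,480) at the open end. Wrist fit: (535.4,-191.6), yaw 0.303, size 150.1x60.7, so the choice is confirmed. Next I align over the point 60 mm towards the scorched end and descend.

Request:
carry_out --pt "-0.006 0.006 0.03 0.034" --pt "-0.004 0.006 0.03 0" --pt "0 0 0.03 0" --pt "0 0 0.02 0" --pt "0 0 0 0" --pt "0 0 0 0" --pt "0 0 0 0"

```text
t: 5.08
ee_pos: [0.599, -0.1682, 0.0896]
ee_rot: [0.008, -0.153, 0.988, -0.004]
contact_force: [-0.3, 0.0, -0.0]
opening: 0.0
```

```bash
python3 -c "
from h import *
to(592.6,-173.7,57,.303)"
```

```text
pos [ 599.  -168.2   89.6] yaw 0.3067 tilt [-0.015 -0.011 -1.   ] -> shift mm [ 8.3 -3.  32.6] turn 0.0037
```

Request:
carry_out --pt "0.007 -0.003 0.01 0" --pt "0 0 0.01 0" --pt "0 0 0.007 0" --pt "0 0 0 0"

```text
t: 5.42
ee_pos: [0.5968, -0.1736, 0.0673]
ee_rot: [0.012, -0.153, 0.988, -0.006]
contact_force: [-1.0, 0.2, 0.3]
opening: 0.0003
```

```bash
python3 -c "
from h import *
to(592.6,-173.7,30,.303)"
```

```text
pos [ 596.8 -173.6   67.3] yaw 0.3069 tilt [-0.022 -0.015 -1.   ] -> shift mm [ 4.8  1.7 37.1] turn 0.0039
```

Request:
carry_out --pt "0.004 0 0.006 0" --pt "0 0 0.006 0" --pt "0 0 0.005 0" --pt "0 0 0.005 0" --pt "0 0 0.004 0" --pt "0 0 0 0"

```text
t: 5.92
ee_pos: [0.5961, -0.1742, 0.0408]
ee_rot: [0.015, -0.153, 0.988, -0.006]
contact_force: [0.8, -0.4, 1.3]
opening: 0.0003
```

```bash
python3 -c "
from h import *
to(592.6,-173.7,30,.303)"
```

```text
pos [ 596.1 -174.2   40.8] yaw 0.3077 tilt [-0.027 -0.017 -0.999] -> shift mm [ 3.4  1.8 10.7] turn 0.0047
```

Request:
carry_out --pt "0.003 0.001 0.003 0" --pt "0 0 0.003 0" --pt "0 0 0.003 0" --pt "0 0 0.002 0"

```text
t: 6.25
ee_pos: [0.5931, -0.1745, 0.0291]
ee_rot: [0.015, -0.153, 0.988, -0.006]
contact_force: [-0.6, -0.2, 5.4]
opening: 0.0002
```

Request:
carry_out --pt "0 0 0.003 0" --pt "0 0 0.002 0"

```text
t: 6.42
ee_pos: [0.5956, -0.1745, 0.0269]
ee_rot: [0.018, -0.153, 0.988, -0.007]
contact_force: [-1.7, 2.9, 33.0]
opening: 0.0
```

Request:
carry_out --pt "0 0 -0.01 0" --pt "0 0 -0.03 0" --pt "0.03 0 -0.035 0" --pt "0.03 0 -0.03 0" --pt "0 0 0 0" --pt "0 0 0 0" --pt "0 0 0 0" --jaw 1

```text
t: 7.0
ee_pos: [0.5332, -0.1914, 0.13]
ee_rot: [0.016, -0.153, 0.988, -0.007]
contact_force: [0.4, 0.1, 0.7]
opening: 0.0831
```

Run:
```python
from h import *
to(500.2,-202.6,85,.303)
im=imaging.snapshot("side")
cv2.imwrite("pics/s2.png",cv2.resize(im[220:370,200:400],None,fx=4,fy=4,interpolation=cv2.INTER_CUBIC))
S=np.array([535.4,-191.6]);y=.303;ex=np.array([np.cos(y),np.sin(y)])
ey=np.array([-ex[1],ex[0]]);t=.5
for s in(-75,75):
  for b in (-30,30):
    for h in (6,16):
      a=s*np.cos(t)+h*np.sin(t);z=39-s*np.sin(t)+h*np.cos(t)
      print(s,b,h,((proj("side",np.r_[S+a*ex+b*ey,z]/1000)[0]-[200,220])*4).round(0))
```

```text
pos [ 533.2 -191.4  130. ] yaw 0.308 tilt [-0.029 -0.019 -0.999] -> shift mm [36.1  0.1 43.9] turn 0.005
-75 -30 6 [328. 391.]
-75 -30 16 [336. 375.]
-75 30 6 [265. 305.]
-75 30 16 [273. 289.]
75 -30 6 [563. 362.]
75 -30 16 [571. 347.]
75 30 6 [498. 283.]
75 30 16 [506. 269.]
```

View pics/s2.png

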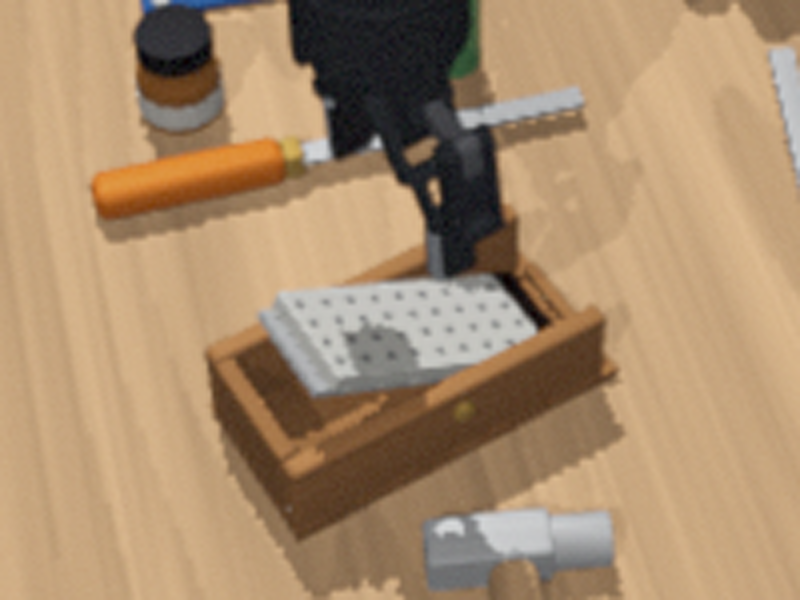

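Board tipped fully: plain end up at crop (295,340), within about 3 px of the 0.5 rad prediction. Now I move over the grip point 48 mm towards the plain end.

Request:
carry_out --pt "0.018 0 0.008 -0.005" --pt "0.018 0 0.012 0" --pt "0 0 0.01 0" --pt "0 0 0 0" --pt "0 0 0 0" --pt "0 0 0 0"

```text
t: 7.55
ee_pos: [0.5005, -0.2, 0.0931]
ee_rot: [0.014, -0.158, 0.987, -0.005]
contact_force: [-0.2, 0.5, 0.1]
opening: 0.0854
```

```bash
python3 -c "
from h import *
to(500.2,-202.6,52,.303)"
```

```text
pos [ 500.5 -200.    93.1] yaw 0.317 tilt [-0.026 -0.014 -1.   ] -> shift mm [ 2.1 -1.8 41.1] turn 0.014
```

Request:
carry_out --pt "0.002 -0.001 0.015 0.01" --pt "0 0 0.012 0" --pt "0 0 0.01 0" --pt "0 0 0.004 0" --pt "0 0 0 0" --pt "0 0 0 0"

```text
t: 8.05
ee_pos: [0.5032, -0.2005, 0.0516]
ee_rot: [0.015, -0.154, 0.988, -0.005]
contact_force: [-0.7, -0.3, 0.7]
opening: 0.0856
```

```bash
python3 -c "
from h import *
to(500.2,-202.6,52,.303)"
```

```text
pos [ 503.2 -200.5   51.6] yaw 0.309 tilt [-0.029 -0.015 -0.999] -> shift mm [ 3.5 -1.1 -0.5] turn 0.006
```

Request:
carry_out --pt "0.0035 -0.001 0 0.006" --pt "0 0 0 0" --pt "0 0 0 0" --pt "0 0 0 0" --pt "0 0 0 0" --pt "0 0 0 0" --jaw -1 --squeeze 40

```text
t: 8.55
ee_pos: [0.5007, -0.203, 0.0535]
ee_rot: [0.016, -0.15, 0.988, -0.005]
contact_force: [0.5, 0.1, -2.2]
opening: 0.0589
```

```bash
python3 -c "
from h import *
to(500.2,-202.6,52,.303);s=manip.get_state();print(s['contact_force'],s['ft_torque'],s['opening'])"
```

```text
pos [ 500.7 -203.    53.5] yaw 0.3022 tilt [-0.031 -0.016 -0.999] -> shift mm [0.4 0.6 1.4] turn -0.0008
[ 0.54682992  0.06542504 -2.19182678] [-0.01880534  0.07380723  0.00029291] 0.05893738938702429
```

Request:
carry_out --pt "0 0 -0.003 0" --pt "0 0 -0.004 0" --pt "0 0 -0.006 0" --pt "0 0 -0.01 0" --pt "0 0 -0.012 0" --pt "0 0 -0.012 0" --pt "0 0 -0.012 0" --pt "0 0 -0.012 0" --pt "0 0 -0.008 0" --pt "0 0 0 0" --pt "0 0 0 0"

```text
t: 9.47
ee_pos: [0.4974, -0.2025, 0.1422]
ee_rot: [0.017, -0.151, 0.988, -0.006]
contact_force: [-0.8, -0.1, -2.4]
opening: 0.0593
```

Run:
```python
from h import *
to(500.2,-202.6,150,-.042)
s=manip.get_state();print(s['contact_force'].round(2),s['ft_torque'].round(3),s['opening'])
im=imaging.snapshot("side")
cv2.imwrite("pics/s3.png",cv2.resize(im[170:350,200:400],None,fx=3.3,fy=3.3,interpolation=cv2.INTER_CUBIC))
```

```text
pos [ 497.4 -202.5  142.2] yaw 0.3025 tilt [-0.032 -0.017 -0.999] -> shift mm [-2.9 -1.  -7.7] turn 0.3445
[-0.83 -0.07 -2.4 ] [-0.024  0.152 -0.006] 0.05926182547788175
```

View pics/s3.png

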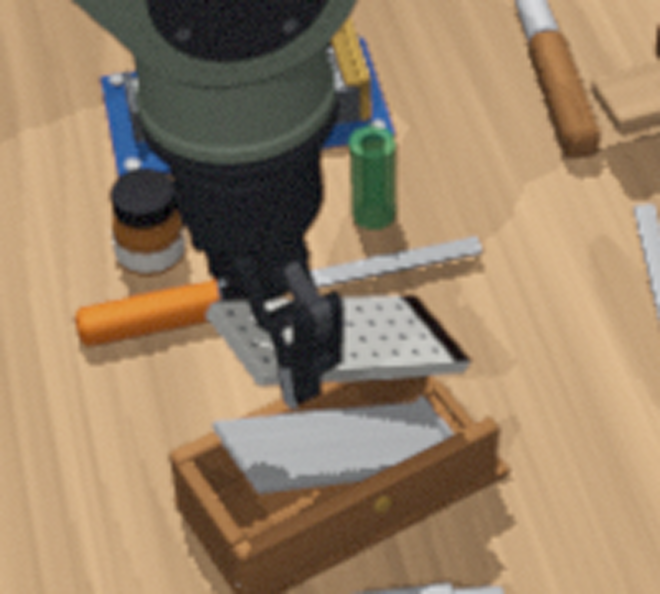

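The board hangs clear of the block with the scorched end low at crop (440,330); the rocker stays tipped. I'll fit the tilt from the visible corners.

```bash
cat >> h.py <<'E'
def bpt(s,b,h,th,al,up,R,p):  # board point; grip (s=-48,mid) sits at TCP + al along board dir, up above (mm)
    ex=-R[:2,0]/np.linalg.norm(R[:2,0]);ey=np.array([-ex[1],ex[0]])
    a=(s+48)*np.cos(th)+h*np.sin(th)+al;z=-(s+48)*np.sin(th)+h*np.cos(th)+up
    return np.r_[p[:2]+(a*ex+b*ey)/1000,p[2]+z/1000]
E
python3 - <<'E'
from h import *
from scipy.optimize import least_squares
R,p=tool()
px=np.array([(466,364),(410,297),(258,384)])/3.3+[200,170]
pt=[(75,-30,5),(75,30,5),(-75,-30,-5)]
f=lambda v:(proj("side",[bpt(*q,v[0],v[1],v[2],R,p) for q in pt])-px).ravel()
r=least_squares(f,[.5,0,18],x_scale=[.1,5,5]);print(r.x,r.fun.round(1))
print([f([t,0,18.2]).round(1).tolist() for t in(.5,.4,.3)])
to(400,100,160,-.042)
E
```

```text
[ 0.54617977  0.36038643 19.8982903 ] [ 0.1 -0.2 -0.   0.2 -0.1 -0. ]
[[1.1, -1.8, 0.9, -1.4, -0.4, 1.2], [3.4, -6.8, 3.1, -6.3, -0.6, 2.4], [5.2, -11.7, 4.7, -11.1, -0.8, 3.5]]
pos [ 497.4 -202.5  142. ] yaw 0.3026 tilt [-0.032 -0.017 -0.999] -> shift mm [  2.3 317.5 -23.4] turn 0.3446
```

Request:
carry_out --pt "0 0 -0.012 0" --pt "-0.004 0.013 -0.008 0" --pt "-0.009 0.0286 0 0" --pt "-0.009 0.0286 0 0" --pt "-0.009 0.0286 0 0" --pt "-0.009 0.0286 0 0" --pt "-0.009 0.0286 0 0" --pt "-0.009 0.0286 0 0" --pt "-0.009 0.0286 0 0" --pt "-0.009 0.0286 0 0" --pt "-0.009 0.0286 0 0" --pt "-0.004 0.013 0 0"

```text
t: 10.52
ee_pos: [0.4934, 0.1086, 0.1553]
ee_rot: [0.013, -0.148, 0.989, -0.005]
contact_force: [0.5, 1.4, -1.0]
opening: 0.0591
```

Request:
carry_out --pt "0 0 0 0.04" --pt "0 0 0 0.06" --pt "0 0 0 0.06" --pt "0 0 0 0.06" --pt "0 0 0 0.06" --pt "0 0 0 0.05" --pt "0 0 0 0" --pt "0 0 0 0" --pt "0 0 0 0"

```text
t: 11.27
ee_pos: [0.4888, 0.1184, 0.1516]
ee_rot: [0.01, 0.017, 1.0, -0.002]
contact_force: [0.5, -0.8, -1.8]
opening: 0.0593
```

```bash
python3 -c "
from h import *
to(502.8,159.3,110,-.042);s=manip.get_state();print(s['contact_force'].round(2),s['ft_torque'].round(3),s['opening'])"
```

```text
pos [488.8 118.4 151.6] yaw -0.0339 tilt [-0.02  -0.004 -1.   ] -> shift mm [-11.8  41.5  41.7] turn 0.0081
[ 0.49 -0.77 -1.83] [ 0.001  0.112 -0.009] 0.05925925995778644
```

Request:
carry_out --pt "-0.004 0.014 0 0.008" --pt "-0.004 0.014 0.005 0" --pt "-0.003 0.012 0.01 0" --pt "0 0 0.01 0" --pt "0 0 0.01 0" --pt "0 0 0.004 0" --pt "0 0 0 0" --pt "0 0 0 0" --pt "0 0 0 0" --pt "0 0 0 0"

```text
t: 12.1
ee_pos: [0.5019, 0.1609, 0.1066]
ee_rot: [0.009, 0.017, 1.0, -0.003]
contact_force: [-0.4, 0.5, -1.7]
opening: 0.0591
```

Run:
```python
from h import *
to(502.8,159.3,90,-.042)
R,p=tool()
s=manip.get_state();print(s['contact_force'].round(2),s['ft_torque'].round(3),s['opening'])
a=imaging.snapshot("top");b=imaging.snapshot("side")
for n in("top","side"):
    print(n,proj(n,[bpt(*q,.52,.4,19,R,p) for q in[(75,-30,5),(75,30,5),(-75,-30,5),(-75,30,5)]]).round(1).tolist())
A=cv2.resize(a[205:305,205:290],None,fx=4.7,fy=4.7,interpolation=cv2.INTER_CUBIC);B=cv2.resize(b[130:230,220:320],None,fx=4,fy=4.7,interpolation=cv2.INTER_CUBIC)
cv2.imwrite("pics/c4.png",np.hstack([A,B]));print(A.shape,B.shape)
```

```text
pos [501.9 160.9 106.6] yaw -0.0336 tilt [-0.017 -0.005 -1.   ] -> shift mm [-0.7 -1.5 16.6] turn 0.0084
[-0.38  0.48 -1.68] [-0.022  0.1   -0.012] 0.05911213337496113
top [[254.8, 227.2], [229.1, 226.1], [245.3, 280.4], [216.9, 279.2]]
side [[301.1, 184.4], [295.9, 168.3], [241.8, 167.7], [238.1, 151.2]]
(470, 400, 3) (470, 400, 3)
```

View pics/c4.png

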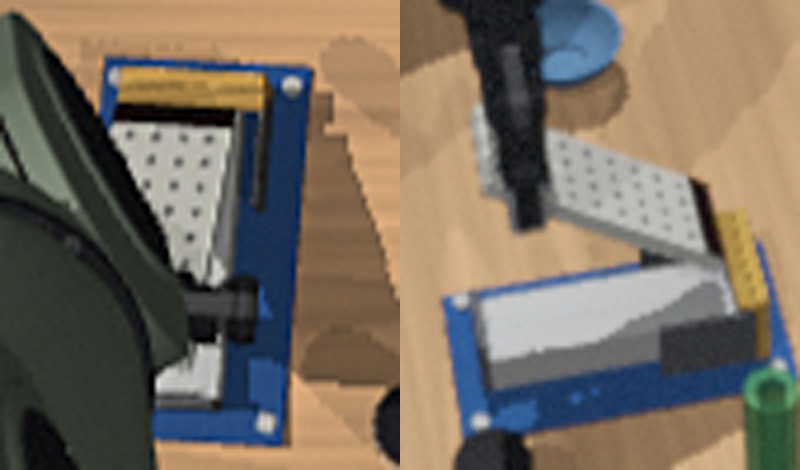

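Top view: the scorched end edge is at (255.6,227.3) against (254.8,227.2) predicted. Side view: the board hangs over the deck, still tilted about 0.5, just in front of the lip. Now I lower until its scorched end touches the deck.

Request:
carry_out --pt "0 -0.0015 0.008 0.008" --pt "0 0 0.008 0" --pt "0 0 0.006 0" --pt "0 0 0.003 0" --pt "0 0 0 0" --pt "0 0 0 0"

```text
t: 12.7
ee_pos: [0.5025, 0.1588, 0.0791]
ee_rot: [0.009, 0.022, 1.0, -0.003]
contact_force: [0.3, 0.2, -2.0]
opening: 0.059
```

```bash
python3 -c "
from h import *
to(502.8,159.3,72,-.042);s=manip.get_state();print(s['contact_force'].round(2),s['ft_torque'].round(3),s['opening'])"
```

```text
pos [502.5 158.8  79.1] yaw -0.043 tilt [-0.018 -0.005 -1.   ] -> shift mm [-0.2  0.5  7.1] turn -0.001
[ 0.28  0.2  -2.  ] [-0.035  0.075 -0.024] 0.0590104348265074
```

Request:
carry_out --pt "0 0 0.002 0" --pt "0 0 0.002 0" --pt "0 0 0.002 0" --pt "0 0 0.002 0"

```text
t: 13.03
ee_pos: [0.5029, 0.159, 0.071]
ee_rot: [0.009, 0.021, 1.0, -0.002]
contact_force: [-2.1, -0.4, 3.5]
opening: 0.0592
```

Request:
carry_out --pt "0 0 0.002 0" --pt "0 0 0.002 0" --pt "0 0 0.002 0"

```text
t: 13.28
ee_pos: [0.5028, 0.1591, 0.065]
ee_rot: [0.009, 0.021, 1.0, -0.002]
contact_force: [-3.7, -0.2, 5.1]
opening: 0.0592
```

```bash
python3 -c "
from h import *
to(502.8,159.3,72,-.042);s=manip.get_state();print(s['contact_force'].round(2),s['ft_torque'].round(3),s['opening'])"
```

```text
pos [502.8 159.1  65. ] yaw -0.0427 tilt [-0.019 -0.004 -1.   ] -> shift mm [-0.1  0.2 -7. ] turn -0.0007
[-3.69 -0.19  5.1 ] [-0.136  0.28  -0.116] 0.05924447613241092
```

Touched at z of about 72, as predicted for the deck. Now I ease the squeeze so the board pivots in the pads, and lower along the arc.

Request:
carry_out --pt "0 0 0 0" --pt "0.0006 0 0.002 0" --pt "0.0006 0 0.002 0" --pt "0.0006 0 0.002 0" --pt "0.0006 0 0.002 0" --squeeze 25

```text
t: 13.7
ee_pos: [0.5005, 0.1592, 0.0563]
ee_rot: [0.01, 0.021, 1.0, -0.002]
contact_force: [-3.0, 0.1, 3.9]
opening: 0.0594
```

Request:
carry_out --pt "0.0006 0 0.002 0" --pt "0.0006 0 0.002 0" --pt "0.0006 0 0.002 0" --pt "0.0006 0 0.002 0" --pt "0 0 0 0"

```text
t: 14.12
ee_pos: [0.4979, 0.1593, 0.0469]
ee_rot: [0.01, 0.021, 1.0, -0.002]
contact_force: [-1.2, -0.0, 2.3]
opening: 0.0593
```

Run:
```python
from h import *
to(549.5-52*.9991,157.3+2.2,48,-.042)
R,p=tool()
s=manip.get_state();print(s['contact_force'].round(2),s['ft_torque'].round(3),s['opening'])
a=imaging.snapshot("top");b=imaging.snapshot("side");cv2.imwrite("pics/top5.png",a)
A=cv2.resize(a[205:305,205:290],None,fx=4.7,fy=4.7,interpolation=cv2.INTER_CUBIC);B=cv2.resize(b[130:230,220:320],None,fx=4,fy=4.7,interpolation=cv2.INTER_CUBIC)
cv2.imwrite("pics/c5.png",np.hstack([A,B]))
for t in(.2,.3,.4,.5):print(t,((proj("side",[bpt(*q,t,.4,19,R,p) for q in[(75,-30,5),(-75,-30,5),(-75,-30,-5)]])-[220,130])*[4,4.7]+[400,0]).round(0).tolist())
```

```text
pos [497.9 159.3  46.9] yaw -0.0426 tilt [-0.019 -0.004 -1.   ] -> shift mm [ 0.3  0.2 -1.2] turn -0.0006
[-1.23 -0.02  2.32] [-0.076  0.05  -0.033] 0.05932046783044516
0.2 [[740.0, 291.0], [484.0, 291.0], [482.0, 307.0]]
0.3 [[736.0, 310.0], [486.0, 287.0], [482.0, 302.0]]
0.4 [[731.0, 329.0], [488.0, 283.0], [482.0, 298.0]]
0.5 [[723.0, 347.0], [490.0, 279.0], [483.0, 294.0]]
```

View pics/c5.png

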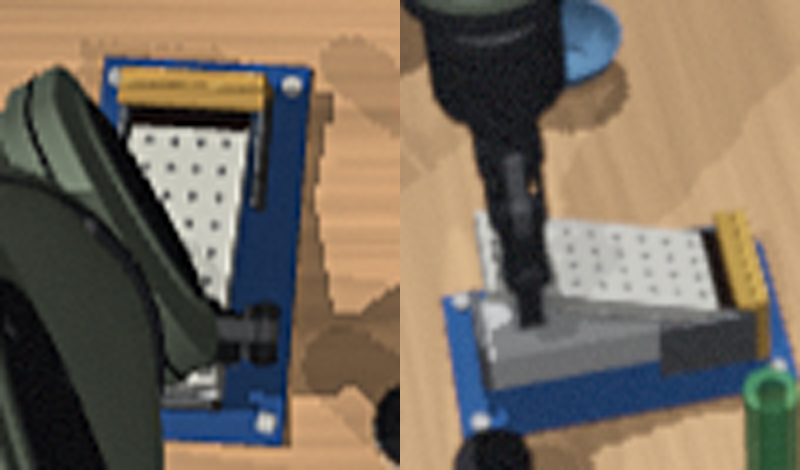

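The board lies between the guides, tilt about 0.3, plain end still well up, scorched end at the lip's edge. I push it forward under the lip until it meets the end wall.

Request:
carry_out --pt "-0.003 0 0 0" --pt "-0.003 0 0 0" --pt "-0.002 0 0 0"

```text
t: 14.47
ee_pos: [0.5065, 0.1591, 0.0476]
ee_rot: [0.01, 0.021, 1.0, -0.002]
contact_force: [-3.9, 0.7, 3.5]
opening: 0.0592
```

Request:
carry_out --pt "-0.002 0 0 0" --pt "-0.001 0 0 0"

```text
t: 14.63
ee_pos: [0.5065, 0.1587, 0.0471]
ee_rot: [0.006, 0.021, 1.0, -0.003]
contact_force: [-8.7, 1.2, 4.5]
opening: 0.059
```

Wall contact at -8.7 N after 8.6 mm. Now I lower the plain end along the arc.

Request:
carry_out --pt "0.0012 0 0.003 0" --pt "0.0009 0 0.003 0" --pt "0.0009 0 0.003 0" --pt "0.0008 0 0.003 0" --pt "0 0 0 0"

```text
t: 15.05
ee_pos: [0.5032, 0.1588, 0.0341]
ee_rot: [0.006, 0.021, 1.0, -0.003]
contact_force: [-2.8, -0.2, 1.7]
opening: 0.0591
```

Request:
carry_out --pt "0.0007 0 0.003 0" --pt "0.0006 0 0.003 0" --pt "0.0005 0 0.003 0" --pt "0 0 0 0" --pt "0 0 0 0"

```text
t: 15.47
ee_pos: [0.5017, 0.1588, 0.024]
ee_rot: [0.006, 0.021, 1.0, -0.003]
contact_force: [-1.0, -1.0, 1.5]
opening: 0.0592
```

Run:
```python
from h import *
to(549.5-48*.9991,157.3+2,13,-.042)
R,p=tool()
s=manip.get_state();print(s['contact_force'].round(2),s['ft_torque'].round(3),s['opening'])
cam=wcam();w=imaging.snapshot("wrist");cv2.imwrite("pics/w6.png",w)
b=imaging.snapshot("side")
A=cv2.resize(w[0:330,170:470],None,fx=1.4,fy=1.4,interpolation=cv2.INTER_CUBIC);B=cv2.resize(b[140:230,225:320],None,fx=4,fy=5.1333,interpolation=cv2.INTER_CUBIC)[:A.shape[0]]
print(A.shape,B.shape)
cv2.imwrite("pics/c6.png",np.hstack([A[:min(len(A),len(B))],B]))
```

```text
pos [501.7 158.8  24. ] yaw -0.0417 tilt [-0.012 -0.006 -1.   ] -> shift mm [ 0.3  0.6 11. ] turn 0.0003
[-1.02 -1.02  1.54] [0.064 0.116 0.026] 0.059211840708513694
(462, 420, 3) (462, 380, 3)
```

View pics/c6.png

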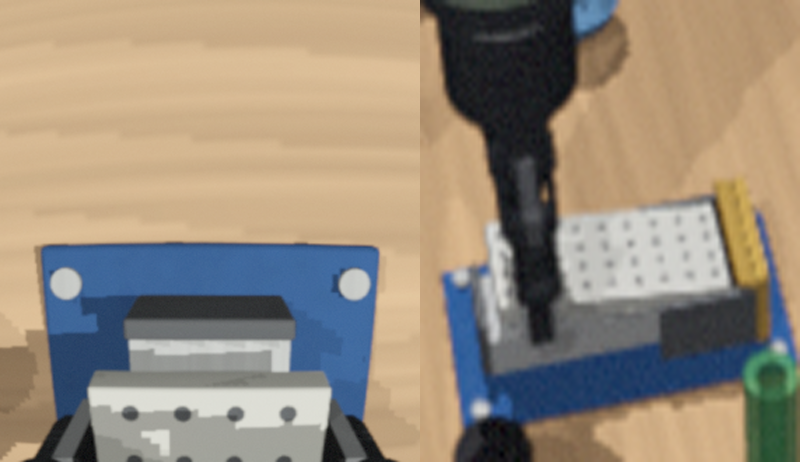

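Wrist view: stop top at rows 320–338, a strip of deck visible at 340–370, and the board's plain end face at rows 372–388, clear ahead of the stop. Computing the gap.

Run:
```python
from h import *
cam=wcam()
P=lambda c,r,z:(wplane([[170+c/1.4,r/1.4]],z/1000,cam)[0]*1000)
ex=np.array([.9991,-.042]);S=np.array([549.5,157.3]);ey=np.array([.042,.9991])
L=lambda q:np.round([(q-S)@ex,(q-S)@ey],1)
print("stop outer/inner top",L(P(210,320,35)),L(P(210,338,35)),"stop y",L(P(125,320,35)),L(P(293,320,35)))
for zl in(36,38,40,42,44):print(zl,"lower",L(P(210,372,zl)),"upper",L(P(210,388,zl+10)), "upper y",L(P(90,388,zl+10)),L(P(332,388,zl+10)))
```

```text
stop outer/inner top [-82.8   0.5] [-77.8   0.5] stop y [-82.7 -22. ] [-82.8  22.4]
36 lower [-68.5   0.5] upper [-68.2   0.5] upper y [-67.8 -30.2] [-68.   31.7]
38 lower [-69.3   0.5] upper [-69.1   0.6] upper y [-68.7 -29.6] [-68.9  31.2]
40 lower [-70.1   0.5] upper [-69.9   0.6] upper y [-69.5 -29.1] [-69.7  30.7]
42 lower [-70.9   0.5] upper [-70.8   0.6] upper y [-70.4 -28.6] [-70.6  30.2]
44 lower [-71.7   0.5] upper [-71.7   0.6] upper y [-71.3 -28.1] [-71.5  29.7]
```

The plain end is at -70 to -71 and the stop's inner face at -77.8, so there are about 7 mm of clearance and the lateral offset is 0.5 mm. Lowering gently the rest of the way.

Request:
carry_out --pt "0.0006 0 0.002 0" --pt "0.0006 0 0.002 0" --pt "0.0005 0 0.002 0" --pt "0.0005 0 0.002 0" --pt "0.0003 0 0.001 0" --pt "0 0 0 0"

```text
t: 16.07
ee_pos: [0.5003, 0.1589, 0.0146]
ee_rot: [0.007, 0.021, 1.0, -0.003]
contact_force: [-0.7, -0.8, 2.5]
opening: 0.059
```

Request:
carry_out --pt "0 0 0.001 0" --pt "0 0 0.001 0" --pt "0 0 0 0"

```text
t: 16.32
ee_pos: [0.5001, 0.1588, 0.0123]
ee_rot: [0.007, 0.021, 1.0, -0.003]
contact_force: [-0.3, -0.4, 1.5]
opening: 0.0593
```

Request:
carry_out --pt "0 0 0.001 0" --pt "0 0 0.001 0"

```text
t: 16.48
ee_pos: [0.5, 0.1589, 0.0105]
ee_rot: [0.007, 0.021, 1.0, -0.003]
contact_force: [-4.7, -0.0, 29.2]
opening: 0.0591
```

Run:
```python
from h import *
R,p=tool();to(501.5,159.3,13,-.042)
print(manip.get_state()['contact_force'].round(1))
w=imaging.snapshot("wrist");b=imaging.snapshot("side");cv2.imwrite("pics/w7.png",w)
A=cv2.resize(w[0:330,170:470],None,fx=1.4,fy=1.4,interpolation=cv2.INTER_CUBIC);B=cv2.resize(b[140:230,225:320],None,fx=4,fy=5.1333,interpolation=cv2.INTER_CUBIC)[:A.shape[0]]
cv2.imwrite("pics/c7.png",np.hstack([A,B]))
```

```text
pos [500.  158.9  10.5] yaw -0.0421 tilt [-0.014 -0.005 -1.   ] -> shift mm [-1.5  0.5 -2.5] turn -0.0001
[-4.7 -0.  29.2]
```

View pics/c7.png

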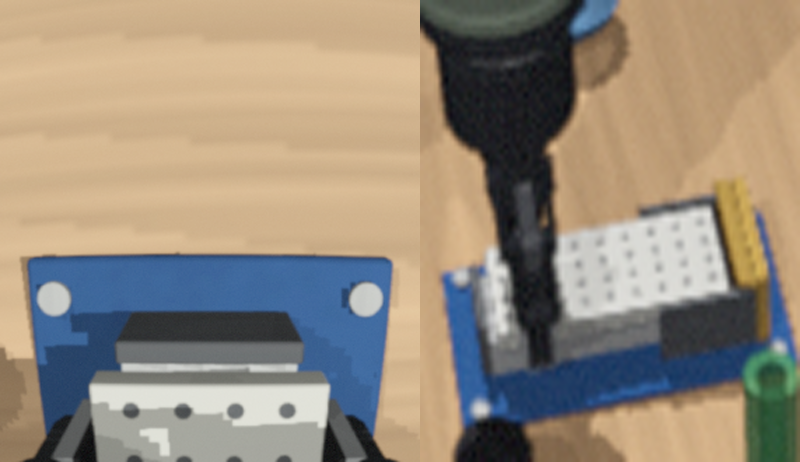

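The board is flat: solid 29 N deck contact, plain end down behind the stop with a small strip of deck visible between them. I ease off 1 mm and let go.

Request:
carry_out --pt "0 0 -0.0012 0" --pt "0 0 0 0" --pt "0 0 0 0" --squeeze 20

```text
t: 16.83
ee_pos: [0.5, 0.1589, 0.0117]
ee_rot: [0.007, 0.021, 1.0, -0.003]
contact_force: [0.3, 0.1, -0.5]
opening: 0.0587
```

Request:
carry_out --pt "0 0 0 0" --pt "0 0 0 0" --pt "0 0 0 0" --pt "0 0 0 0" --pt "0 0 0 0" --pt "0 0 0 0" --jaw 1

```text
t: 17.33
ee_pos: [0.4996, 0.1587, 0.0112]
ee_rot: [0.007, 0.021, 1.0, -0.003]
contact_force: [-0.4, -0.4, 0.1]
opening: 0.0855
```

Request:
carry_out --pt "0 0 -0.005 0" --pt "0 0 -0.015 0" --pt "0 0 -0.03 0" --pt "0 0 -0.035 0" --pt "0 0 -0.035 0" --pt "0 0 -0.03 0" --pt "0 0 0 0" --pt "0 0 0 0" --pt "0 0 0 0"

```text
t: 18.08
ee_pos: [0.4965, 0.1594, 0.1704]
ee_rot: [0.006, 0.021, 1.0, -0.003]
contact_force: [0.9, 0.2, -0.1]
opening: 0.0855
```

Run:
```python
from h import *
to(500,159,200,-.042);print(manip.get_state()['contact_force'].round(1))
cam=wcam();w=imaging.snapshot("wrist");cv2.imwrite("pics/w8f.png",w)
for r in outline_of("wrist","board")[:2]:
    v,u=np.nonzero(r["pixels"]);print("w",r["score"],r["box"],rect(wplane(np.c_[u,v],.036,cam)))
b=imaging.snapshot("side");t=imaging.snapshot("top")
for n in("side","top"):
  for r in outline_of(n,"board")[:2]:
    v,u=np.nonzero(r["pixels"]);print(n,r["score"],r["box"],rect(plane(n,np.c_[u,v],.036)))
ex=np.array([.9991,-.042]);S=np.array([549.5,157.3]);ey=np.array([.042,.9991])
for a,q in[(-75,-30),(-75,30),(68,-30),(68,30)]:print(proj("side",np.r_[S+a*ex+q*ey,36]/1000).round(1))
A=cv2.resize(w[100:300,240:400],None,fx=2.5,fy=2.5,interpolation=cv2.INTER_CUBIC);B=cv2.resize(b[150:230,225:320],None,fx=4.2,fy=6.25,interpolation=cv2.INTER_CUBIC)
cv2.imwrite("pics/c8.png",np.hstack([A,B]));print(A.shape,B.shape)
```

```text
pos [496.5 159.4 170.4] yaw -0.0416 tilt [-0.013 -0.006 -1.   ] -> shift mm [ -3.9  -0.4 -29.6] turn 0.0004
[ 0.9  0.2 -0.1]
w 0.61 [280.7, 193.0, 359.4, 356.1] [ 5.48020e+02  1.57519e+02  1.47242e+02  6.12850e+01 -4.90000e-02]
side 0.87 [240.6, 174.6, 304.3, 207.7] [ 5.46720e+02  1.51097e+02  1.41053e+02  6.90390e+01 -4.50000e-02]
side 0.71 [247.2, 422.3, 285.2, 478.7] [ 404.283 -461.112   98.408   45.652    1.537]
top 0.72 [231.0, 226.4, 261.3, 289.6] [ 5.47245e+02  1.56881e+02  1.40445e+02  6.07240e+01 -4.10000e-02]
top 0.69 [480.3, 309.9, 520.8, 330.8] [ 405.981 -441.702  109.333   43.219   -1.559]
[[243.5 204.8]]
[[240.1 188. ]]
[[304.2 195.4]]
[[299.2 179.1]]
(500, 400, 3) (500, 399, 3)
```

```bash
python3 -c "
from plant import manip
print(manip.get_state()['t'],manip.close_job())"
```

```text
the job is handed in; nothing more can be done
18.3833 None
```

The board is in the blue holder, holes upward, with its scorched end under the brass lip, and I handed the job in at 18.4 s.

- **Pressing:** I pressed the scorched end down to the rocker's stop; the contact force rose to 33 N there. The side picture then showed the plain end up out of the block.
- **Fitting:** I lifted the board still tilted, touched its scorched end on the deck in front of the lip, and pushed it under until it met the end wall. I then lowered the plain end behind the stop until it sat solidly. I eased off to about zero force before opening the jaws, then backed away.
- **Final position:** All three cameras agree on the heading: -0.041 to -0.049 rad against -0.042 for the holder. The plain end measured 72–75 mm from the seat point, so about 3–6 mm clear of the stop. Lateral offset was within about 0.5 mm from the wrist and top cameras.

**Checks that failed or disagreed:**
- The 12-picture limit was used up, so I never saw the last close-up. The final state rests on the numeric outlines and the forces.
- The side camera's outline centre was about 6 mm off sideways; its outline seems to take in the board's side face.
- The last step down reached 29 N, more than I meant for a gentle lowering.
- I did not check the other tools' positions in a final picture. I saw no unexpected contact forces on the way.

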